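# Weigh a polish caddy on the sprung hook

### The job

Weigh the pink polish caddy: bring it in from the front and hang it upright by its handle across both prongs of the sprung weighing hook, lowering it gently so that the hook eases down under the weight and is never dropped on, nor springs back. Let go, and only when it hangs still press the green button on the console fully down to record the weight, then let the button come up. Leave the caddy hanging, and leave the teal caddy, the bottle, the jar and the buffer block where they are.

Things in the scene. Friction and masses are not known exactly. Their poses are not given: they have to be found in the camera images.
- caddy_pink: pink open tray, 90 (its x) by 130 (its y) by 45 mm high, holding six fixed polish bottles whose black caps reach 72 mm up, with a rigid arched steel handle. Loose, stands on the table, 0.36 to 0.54 kg. Origin at the centre of its underside, z up. It looks the same turned by half a turn about z.
- caddy_pink_bar (a point): middle of the pink caddy's handle bar: a level round bar 12 mm thick along the caddy's y, 150 mm above its underside, about 110 mm free length between the two uprights (at y = +-61 mm), 72 mm open below it down to the caps. Centre of mass straight below. Pinch it here across the bar (along the caddy's x), leaving the bar to either side free for the prongs.
- caddy_teal: an identical caddy in teal with blue and green bottles; to be left alone. Origin at the centre of its underside.
- stand: fixed weighing stand: black base plate, blue column. Origin on the table straight under the hook's valley. The base (12 mm high) reaches from x = -65 to +155 mm, 150 mm wide in y; its column, 44 mm thick, 160 mm high, stands at x = +115 mm. The hook reaches out from the column along -x of this frame (roughly towards the robot).
- hook_valley (a point): seat of the sprung hook, moving with it; axes parallel to the stand's. Two steel prongs 10 mm thick run along x at y = -36 and +36 mm, 62 mm clear between them for fingers. This point: midway between the prongs, level with their top in the flat valley (x = -14 to +14 mm), 255 mm above the table when empty. The bar goes in along y; its centre rests 6 mm above this point.
- hook_tip (a point): centre between the prongs' red front ends (24 mm in front of the valley, tops 18 mm above the valley point). The caddy enters from this open front (-x): bar above the tips, caps below the prongs (undersides 10 mm below the valley point), moving in +x until the bar is over the valley, then down. Behind, prongs rise 16 mm at x = 24 mm, and a cross bar joins them at x = 83 mm; nothing is higher than the tips.
- hook (a joint): dip of the sprung hook in m, 0 when empty, growing as it sinks straight down; stop at 0.07. Spring 110 N/m (9 mm per newton, after 0.1 N preload), lightly damped: the pink caddy's weight makes it dip 31 to 47 mm; it bobs at some 2.5 Hz for a second or two if released away from that. It should never move faster than 0.3 m/s.
- console: fixed white recording console, 90 (x) by 120 (y) by 40 mm high, with a dark display on top. Origin at the centre of its underside.
- button_top (a point): centre of the top face of the round green button (36 mm across) on top of the console, 20 mm behind the console's middle (its +x), 63 mm above the table when up. Press straight down.
- button (a joint): travel of the button in m: 0 up, 0.007 fully down (5 N, springs back).
- remover: loose pink bottle, 52 mm across, 130 mm high; bystander. Origin at the centre of its underside.
- buffer: loose yellow nail buffer block, 30 x 95 x 28 mm; bystander. Origin at the centre of its underside.
- jar: loose lilac jar, 60 mm across, 50 mm high; bystander. Origin at the centre of its underside.
Things that resemble listed ones, but are neither listed nor needed, are in the scene too. Leave any yellow look-alike of the console alone.

How it is judged:
On the way, in this order (a step that is already met when the one before it is completed fails the run):
1. the pink caddy hangs on both prongs of the hook, let go and still (x of caddy_pink_bar in the frame of hook_valley between -0.03 and 0.03 m and y of caddy_pink_bar in the frame of hook_valley between -0.03 and 0.03 m and z of caddy_pink_bar in the frame of hook_valley between -0.003 and 0.02 m and value of joint hook between 0.018 and 0.066 m and angle between caddy_pink's own z axis and vertical below 0.25 rad and velocity of joint hook between -0.03 and 0.03 m/s and linear speed of caddy_pink below 0.05 m/s and angular speed of caddy_pink below 0.5 rad/s and contact force between each of the arm, the fingers and caddy_pink below 0.05 N), for 0.5 s.
2. the green button is pressed down while the caddy hangs still (value of joint button above 0.005 m and x of caddy_pink_bar in the frame of hook_valley between -0.03 and 0.03 m and y of caddy_pink_bar in the frame of hook_valley between -0.03 and 0.03 m and z of caddy_pink_bar in the frame of hook_valley between -0.003 and 0.02 m and value of joint hook between 0.018 and 0.066 m and angle between caddy_pink's own z axis and vertical below 0.25 rad and velocity of joint hook between -0.03 and 0.03 m/s and linear speed of caddy_pink below 0.05 m/s and angular speed of caddy_pink below 0.5 rad/s), for 0.04 s.
At the end, for the whole second after the job is handed in: pink caddy hangs untouched, bar within 30 mm of the valley's middle each way and < 20 mm above it, upright to 0.25 rad, hook dipped 18-66 mm; still (hook < 0.03 m/s, caddy < 0.05 m/s, 0.5 rad/s); button up; bystanders within 30 mm of their starts (all of step 1 and value of joint button below 0.002 m and distance of each of caddy_teal, remover, buffer, jar from where it was at the start of the episode below 0.03 m).
It fails at once if the hook jerks: it moves faster than 0.3 m/s (caddy dropped on it, or hook let spring back) (velocity of joint hook above 0.3 m/s or velocity of joint hook below -0.3 m/s).
It fails at once if the button is pressed before the pink caddy hangs still and let go (value of joint button above 0.003 m and not (x of caddy_pink_bar in the frame of hook_valley between -0.03 and 0.03 m and y of caddy_pink_bar in the frame of hook_valley between -0.03 and 0.03 m and z of caddy_pink_bar in the frame of hook_valley between -0.003 and 0.02 m and value of joint hook between 0.018 and 0.066 m and angle between caddy_pink's own z axis and vertical below 0.25 rad and velocity of joint hook between -0.03 and 0.03 m/s and linear speed of caddy_pink below 0.05 m/s and angular speed of caddy_pink below 0.5 rad/s and contact force between each of the arm, the fingers and caddy_pink below 0.05 N)).
It fails at once if the pink caddy is tipped over (angle between caddy_pink's own z axis and vertical above 0.7 rad).
It fails at once if a bystander is displaced by more than 30 mm or knocked over (distance of any of caddy_teal, remover, buffer, jar from where it was at the start of the episode above 0.03 m or angle between any of caddy_teal, remover, buffer, jar's own z axis and vertical above 0.5 rad).
It also fails if it takes over 64 s, if anything falls off the work surface, if the arm or the gripper's body presses on something with over 40 N, if the wrist force passes 120 N, or if a joint passes its speed limit or range.

### The arm

A 6-joint arm with a two-finger parallel gripper is mounted at the origin on the work surface. World frame = base frame: x ahead of the robot, y to its left, z up, the work surface at z = 0. Lengths are in m, angles in rad, forces in N, time in s.
With the tool pointing down it reaches from about 0.375 to 0.9 m from the base axis. Payload 3.1 kg.
Tool frame: the origin (TCP) lies between the finger pads; the fingertips stand 22 mm ahead of it and the grasp point (between the pads) lies 3 mm ahead of it; z points along the fingers, y is the direction in which the jaws open and shut (so a half turn about z gives the same grasp; the last joint's range is limited). The gripper opens to 87 mm and grips with 3 to 60 N. Pads are 19 mm wide; open, the fingers measure 117 mm over their backs; the gripper's body (75 mm by 190 mm) begins 51 mm behind the grasp point.
Start: joints at [-1.331, 0.527, 1.433, -0, 1.181, -0.178], TCP at [0.254, -0.571, 0.211] pointing down, gripper open.
Joint ranges: [-3.08, 3.08], [-0.75, 2.2], [0.22, 2.44], [-1.43, 4.57], [0, 2.65], [-2.85, 2.85]. Speed limits (rad/s): [2.79, 2.79, 3.14, 3.14, 3.14, 3.14].

### API

Orientations are given as a unit quaternion [x, y, z, w].
In Python, from rig import get_obs, camera, get_calibration, hand_in, search_frame gives the robot as it stands.
- The arm moves only by the shell command python3 -m jog 'ROWS' [FORCE]. ROWS is JSON, a list of rows, each an object with "grip": the closure in counts, from 0 (fully open) to 255 (shut); "travel": the shift along the world's x, y, z in cm, a list of three; "twist": the turn about the world's z in degrees. A call has 1 to 8 rows; each row shifts and turns the commanded pose from where the row before left it; what a row does not reach is not made up. A row lasts 1/10 s, in which the tool goes at most 50 mm and 8.59 degrees, less where a joint would pass 70% of its speed; a pose out of reach is approached as far as the arm can. A call is refused whole if a number of a shift passes 5 or a number of a turn 8.59, either way. A call with a gripper value outside its range is refused whole. The fingers move at their own pace and stop on an object; FORCE is the grip in N (left out, the last holds). Time passes only in rows, so rows that do not move let the fingers close. It gives the time, the measured TCP pose, the force and the opening at its end, in the units of the state.
- get_obs(): the state, without advancing time (a new reading comes with each control period).
- camera(name): name is "side" or "top"; returns the picture (384x512x3 uint8, red, green, blue); there is no depth.
- get_calibration(name): a dict with "fx", "fy", "cx", "cy" (pixels), "R" (3x3) and "t" (3): a world point X has camera coordinates R X + t. Camera axes: x right, y down, z forward; pixel columns grow to the right and rows downward; lengths in m; the calibration is good to about 2 mm. A picture is of the moment at which its call begins. get_calibration takes no time and is no camera call.
- hand_in(): hands the job in, once; it reports no verdict.
Trained networks look in the newest picture that a camera, given by its name, has taken for a name from the list of things; names that differ only in an ending like _2 or _b are one class to them, and where a whole thing is asked for, a point or a joint stands for the part that bears it (a point fixed in the world has none). Each returns a list of dicts, best first, with "p" (0 to 1); they miss things now and then, are a little off and sometimes report something else, mostly with a low value. They report only what shows in the picture. A call takes as long as a camera call. They do not tell look-alikes from the thing itself.
- search_frame(target, camera): "at" ([x, y, z] in m, in world coordinates, good to about 4 mm: the middle of the surface that is visible of it).
The state is a dict: "time": time; "q": joint angles; "joint_velocities": joint speeds; "joint_torque": joint torques, N m; "position": TCP position; "tool_rot": TCP orientation; "ft_force": force on the tool from outside, world axes, zero at the start; "moment": the same for the moment, N m; "grip_width": finger opening in m.
Only numpy, scipy, OpenCV 4.12 (cv2) and the standard library are available. Lean on these libraries where they do the work, as an engineer would, in place of code of your own. Each camera call takes 0.05 s, during which the arm holds its last target. There are 200 camera calls.

## Working session

There is one attempt and no reset: what is moved stays moved. The work goes in short steps, Python scripts to look and compute and a shell command to move; the robot and the scene stay as the last step left them, time stands still between calls to the robot, and variables do not carry over. Pictures are saved under pics/ and viewed, about 8 in all and at most 12, crops included, and the job is handed in when it is done.

```bash
mkdir -p pics; ls
cat > look.py <<'E'
import numpy as np,cv2
from rig import *
def snap(n,f): 
    im=camera(n); cv2.imwrite(f'pics/{f}.png',im[:,:,::-1]); return im
def proj(n,X):
    c=get_calibration(n);p=np.array(c["R"])@np.array(X)+np.array(c["t"]);return (c["fx"]*p[0]/p[2]+c["cx"],c["fy"]*p[1]/p[2]+c["cy"])
def tri(pts): # list of (cam,u,v)
    A=[];b=[]
    for n,u,v in pts:
        c=get_calibration(n);R=np.array(c["R"]);t=np.array(c["t"])
        for r,f,cc,x in((0,c["fx"],c["cx"],u),(1,c["fy"],c["cy"],v)):
            A.append(f*R[r]-(x-cc)*R[2]);b.append((x-cc)*t[2]-f*t[r])
    return np.linalg.lstsq(np.array(A),np.array(b),rcond=None)[0]
def onplane(n,u,v,z):
    c=get_calibration(n);R=np.array(c["R"]);t=np.array(c["t"]);o=-R.T@t
    d=R.T@np.array([(u-c["cx"])/c["fx"],(v-c["cy"])/c["fy"],1]);return o+d*(z-o[2])/d[2]
E
python3 - <<'E'
from look import *
a=snap('top','t0');b=snap('side','s0')
cv2.imwrite('pics/both0.png',cv2.resize(np.hstack([a,b])[:,:,::-1],(800,300)))
for n in ['top','side']:
  c=get_calibration(n);print(n,-np.array(c["R"]).T@np.array(c["t"]),c["fx"])
  for t in ['caddy_pink','caddy_pink_bar','caddy_teal','stand','hook_valley','hook_tip','console','button_top','remover','buffer','jar']:
    for r in search_frame(t,n)[:4]: print(n,t,round(r['p'],2),np.round(r['at'],3),np.round(proj(n,r['at'])))
E
```

```text
pics
top [ 0.45318262 -0.02215848  1.30232283] 413.8232718754958
top caddy_pink 0.93 [ 0.45  -0.32   0.047] [354. 223.]
top caddy_pink_bar 0.93 [ 0.449 -0.326  0.045] [356. 223.]
top caddy_teal 0.68 [ 0.451 -0.046  0.05 ] [264. 222.]
top stand 0.65 [0.608 0.156 0.012] [200. 171.]
top hook_valley 0.57 [0.639 0.154 0.271] [187. 146.]
top hook_tip 0.7 [0.642 0.156 0.266] [186. 145.]
top hook_tip 0.16 [0.607 0.158 0.015] [199. 171.]
top console 0.96 [0.752 0.386 0.038] [126. 123.]
top console 0.95 [ 0.669 -0.054  0.037] [267. 151.]
top console 0.86 [0.357 0.219 0.038] [176. 252.]
top console 0.63 [ 0.273 -0.288  0.041] [344. 282.]
top button_top 0.51 [ 0.453 -0.048  0.046] [265. 221.]
top button_top 0.5 [ 0.601 -0.469  0.065] [405. 173.]
top remover 0.58 [ 0.671 -0.314  0.09 ] [355. 148.]
top remover 0.23 [0.64  0.156 0.27 ] [186. 146.]
top buffer 0.73 [0.37  0.059 0.036] [229. 248.]
top buffer 0.72 [ 0.666 -0.314  0.086] [355. 150.]
top buffer 0.48 [0.64  0.155 0.27 ] [186. 146.]
top jar 0.65 [0.54  0.427 0.046] [109. 191.]
top jar 0.22 [ 0.669 -0.059  0.037] [269. 151.]
side [0.2840272
[... 289 characters left out ...]
.025  0.039] [218. 219.]
side hook_valley 0.75 [0.641 0.166 0.263] [206. 201.]
side hook_tip 0.82 [0.646 0.163 0.262] [205. 201.]
side hook_tip 0.72 [ 0.444 -0.287  0.043] [284. 186.]
side console 0.86 [0.352 0.245 0.042] [291. 281.]
side console 0.85 [ 0.663 -0.025  0.038] [218. 219.]
side console 0.78 [ 0.572 -0.438  0.039] [261. 165.]
side console 0.74 [ 0.291 -0.261  0.041] [320. 194.]
side button_top 0.6 [0.373 0.229 0.058] [285. 273.]
side button_top 0.48 [0.771 0.394 0.064] [149. 292.]
side button_top 0.38 [ 0.289 -0.282  0.063] [322. 186.]
side remover 0.72 [ 0.674 -0.306  0.065] [232. 173.]
side buffer 0.77 [0.365 0.069 0.028] [293. 247.]
side jar 0.8 [0.542 0.451 0.054] [217. 321.]
```

View pics/t0.png

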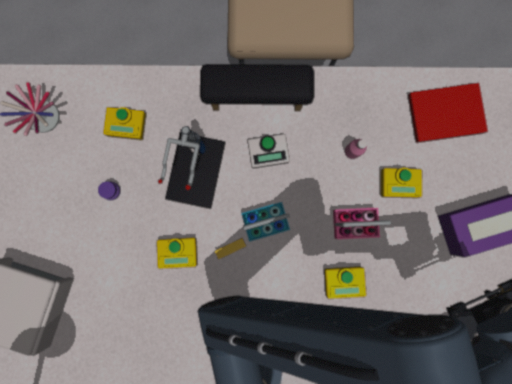

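View pics/s0.png

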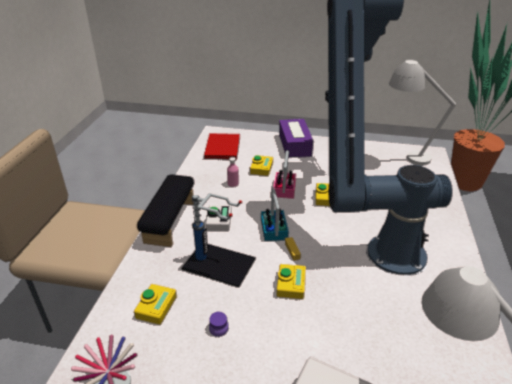

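The pictures show the pink caddy at top (356,223) / side (285,185) and the teal one at top (265,222) / side (273,224). The hook's red tips are at top (161,181) and (187,187).

Console candidates in the top view are one white at (268,150) and four yellow at (124,122), (177,252), (345,282) and (402,182). The white one fits the description because the console is white and the yellow ones are look-alikes. I'll confirm this in one enlarged crop.

Run:
```python
from look import *
a=cv2.imread('pics/t0.png');b=cv2.imread('pics/s0.png')
def crop(im,x,y,w,h,W=400,H=300): return cv2.resize(im[y:y+h,x:x+w],(W,H),interpolation=cv2.INTER_CUBIC)
cv2.imwrite('pics/c0.png',np.vstack([np.hstack([crop(a,320,193,80,60),crop(b,250,140,80,60)]),np.hstack([crop(a,140,115,160,100,400,250)[:,:],crop(b,170,180,100,62.5.__int__(),400,250)])]))
```

```text
(no output)
```

View pics/c0.png

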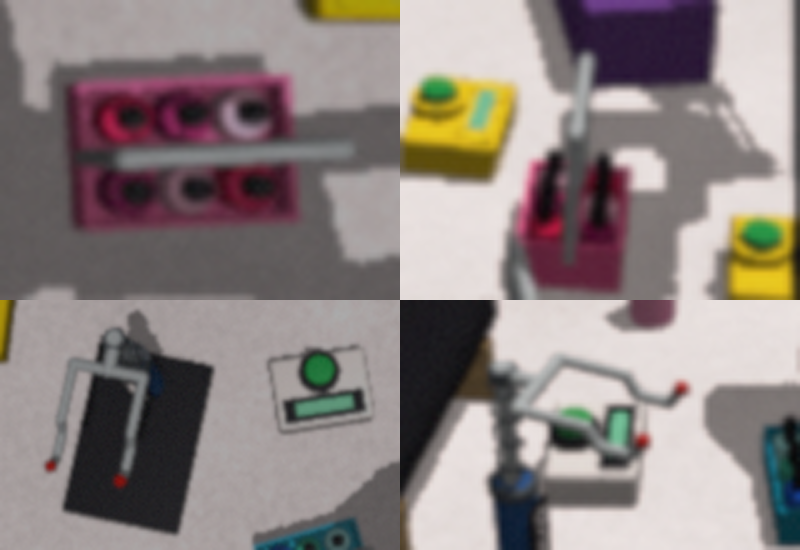

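The crop shows the pink caddy (pink tray, red and pink bottles, free handle) and a white console with a green button. The red tips are at top (160,181) and (188,187), and at side (230,215) and (240,202).

Run:
```python
from look import *
P=lambda *a:np.round(tri(a),4)
print('bar+',P(('top',343.6,225),('side',285.4,166)),'bar-',P(('top',390.4,223),('side',287.6,152)))
print('bar on plane .15',onplane('top',343.6,225,.15),onplane('top',390.4,223,.15))
print('tip+',P(('top',160,181.4),('side',230.5,215)),'tip-',P(('top',187.6,187.4),('side',240.3,202)))
print('tips plane .268',onplane('top',160,181.4,.268),onplane('top',187.6,187.4,.268))
print('button',P(('top',267.6,143),('side',213.8,211)),onplane('top',267.6,143,.063))
a=cv2.imread('pics/t0.png').astype(int)
# caddy orientation from pink mask; base plate from dark mask
m=((a[:,:,2]-a[:,:,1]>50)).astype(np.uint8); m[:200]=0;m[245:]=0;m[:,:325]=0;m[:,385:]=0
c=np.argwhere(m)[:,::-1].astype(np.float32);print('pink',cv2.minAreaRect(c))
m=(a.max(2)<60).astype(np.uint8);n,l,s,ce=cv2.connectedComponentsWithStats(m)
k=l[190,200];print('base',s[k],cv2.minAreaRect(np.argwhere(l==k)[:,::-1].astype(np.float32)))
r=cv2.minAreaRect(np.argwhere(l==k)[:,::-1].astype(np.float32))
print([onplane('top',*p,.012).round(3) for p in cv2.boxPoints(r)])
o=get_obs();print(o['position'],o['tool_rot'],o['ft_force'],o['grip_width'],o['time'])
from scipy.spatial.transform import Rotation as R;print(R.from_quat(o['tool_rot']).as_matrix().round(3))
```

```text
bar+ [ 0.4427 -0.2642  0.1545] bar- [ 0.4498 -0.3971  0.1428]
bar on plane .15 [ 0.44388158 -0.26502605  0.15      ] [ 0.45060754 -0.39473936  0.15      ]
tip+ [0.5501 0.2211 0.2634] tip- [0.5352 0.1511 0.2636]
tips plane .268 [0.54981795 0.22008942 0.268     ] [0.53531135 0.15040636 0.268     ]
button [ 0.6893 -0.0556  0.0485] [ 0.68846771 -0.05491303  0.063     ]
pink ((356.5405578613281, 222.4330291748047), (28.538257598876953, 42.13410568237305), 87.51044464111328)
base [ 166  130   59   78 2684] ((195.33599853515625, 167.964111328125), (45.76166534423828, 71.89373779296875), 12.33908748626709)
[array([0.521, 0.262, 0.012]), array([0.744, 0.219, 0.012]), array([0.714, 0.077, 0.012]), array([0.492, 0.122, 0.012])]
[ 0.25363477 -0.57119012  0.21104399] [9.78260336e-01 2.07380605e-01 1.14422859e-05 1.04725082e-07] [-0.14564757 -0.26348185  0.0286499 ] 0.08706992357394065 1.2
[[ 0.914  0.406  0.   ]
 [ 0.406 -0.914  0.   ]
 [ 0.     0.    -1.   ]]
```

```bash
python3 -m jog '[{"grip":0,"travel":[2.4,3,0.5],"twist":8.5},{"grip":0,"travel":[2.4,3,0.5],"twist":8.5},{"grip":0,"travel":[2.4,3,0.5],"twist":8.5},{"grip":0,"travel":[2.4,3,0.5],"twist":8.5},{"grip":0,"travel":[2.4,3,0],"twist":8.5},{"grip":0,"travel":[2.4,3,0],"twist":8.5},{"grip":0,"travel":[2.4,3,0],"twist":8.5},{"grip":0,"travel":[2.4,3,0],"twist":8.5}]' 20
python3 - <<'E'
from look import *
from scipy.spatial.transform import Rotation as R
o=get_obs();m=R.from_quat(o['tool_rot']).as_matrix();print(o['position'],np.degrees(np.arctan2(m[1,1],m[0,1])))
a=snap('top','t1');b=snap('side','s1')
cv2.imwrite('pics/c1.png',np.hstack([cv2.resize(a[170:270,310:430],(480,400)),cv2.resize(b[100:230,220:350],(320,320))[:400] if 0 else cv2.resize(b[100:230,240:340],(308,400))])[:,:,::-1])
E
```

```text
time: 2.0
position: [0.4465, -0.33, 0.2313]
tool_rot: [0.693, 0.721, 0.0, 0.0]
ft_force: [0.2, -0.7, -0.5]
grip_width: 0.0868
[ 0.44650371 -0.32996897  0.2312612 ] 2.27738991153919
```

View pics/c1.png

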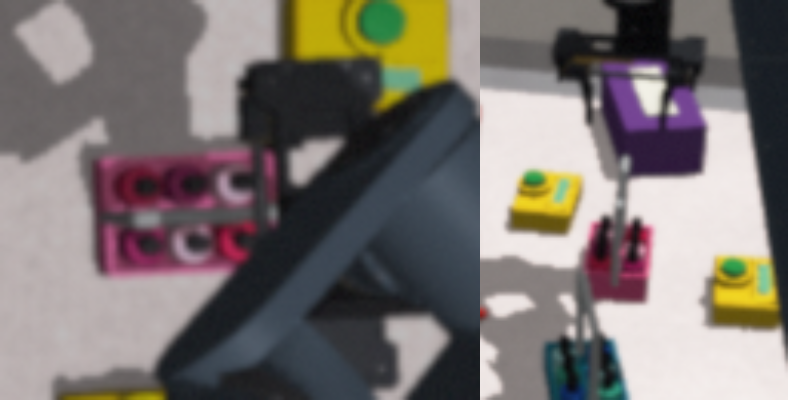

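The side crop shows the open fingers straddling the bar at crop (588,120) and (668,125), with the bar at (625,160). The gripper is aligned, so I'll descend and pinch.

```bash
python3 -m jog '[{"grip":0,"travel":[0,0,-2],"twist":0.4},{"grip":0,"travel":[0,0,-2],"twist":0},{"grip":0,"travel":[0,0,-2],"twist":0},{"grip":0,"travel":[0,0,-1.8],"twist":0},{"grip":0,"travel":[0,0,0],"twist":0},{"grip":150,"travel":[0,0,0],"twist":0},{"grip":255,"travel":[0,0,0],"twist":0},{"grip":255,"travel":[0,0,0],"twist":0}]' 20
python3 -m jog '[{"grip":255,"travel":[0,0,0],"twist":0},{"grip":255,"travel":[0,0,0],"twist":0},{"grip":255,"travel":[0,0,0],"twist":0},{"grip":255,"travel":[0,0,0],"twist":0}]'
```

```text
time: 2.9
position: [0.4461, -0.332, 0.1542]
tool_rot: [0.693, 0.721, -0.0, 0.001]
ft_force: [-0.4, -0.8, 0.4]
grip_width: 0.0704
time: 3.3
position: [0.4456, -0.3312, 0.1532]
tool_rot: [0.693, 0.721, -0.0, 0.0]
ft_force: [-0.6, -0.5, -0.4]
grip_width: 0.039
```

```bash
python3 -m jog '[{"grip":255,"travel":[0,0,0],"twist":0},{"grip":255,"travel":[0,0,0],"twist":0},{"grip":255,"travel":[0,0,0],"twist":0},{"grip":255,"travel":[0,0,0],"twist":0},{"grip":255,"travel":[0,0,0],"twist":0},{"grip":255,"travel":[0,0,0],"twist":0}]' 25
python3 -m jog '[{"grip":255,"travel":[0,0,0.3],"twist":0},{"grip":255,"travel":[0,0,0.7],"twist":0},{"grip":255,"travel":[0,0,1],"twist":0},{"grip":255,"travel":[0,0,1],"twist":0},{"grip":255,"travel":[0,0,0],"twist":0},{"grip":255,"travel":[0,0,0],"twist":0}]'
python3 -c "
from rig import *
print([(get_obs()['ft_force'],camera('top') is None)[0][2] for _ in range(4)])"
```

```text
time: 3.9
position: [0.4456, -0.3312, 0.153]
tool_rot: [0.693, 0.721, -0.0, -0.0]
ft_force: [-0.9, 0.1, 0.6]
grip_width: 0.0004
time: 4.5
position: [0.4458, -0.3314, 0.1838]
tool_rot: [0.693, 0.721, -0.0, 0.001]
ft_force: [-0.5, 0.3, -0.4]
grip_width: 0.0004
[np.float64(-0.38549077287210565), np.float64(0.8399207486617501), np.float64(-1.025236783959095), np.float64(-1.05176663978829)]
```

The fingers closed on nothing (width 0.4 mm), so I'll look again.

Run:
```python
from look import *
a=snap('top','t2');b=snap('side','s2')
cv2.imwrite('pics/c2.png',np.hstack([cv2.resize(a[190:260,310:400],(400,311)),cv2.resize(b[120:198,240:340],(400,311),interpolation=cv2.INTER_CUBIC)])[:,:,::-1])
o=get_obs()['position'];print(proj('top',o),proj('side',o),proj('side',o-[0,0,.022]),proj('side',[.447,-.33,.15]))
```

```text
(np.float64(370.6672739315677), np.float64(224.77289910017276)) (np.float64(286.91199479986636), np.float64(151.63446547969608)) (np.float64(286.6672844147421), np.float64(156.2668858794322)) (np.float64(286.1410043130934), np.float64(158.57178851508212))
```

View pics/c2.png

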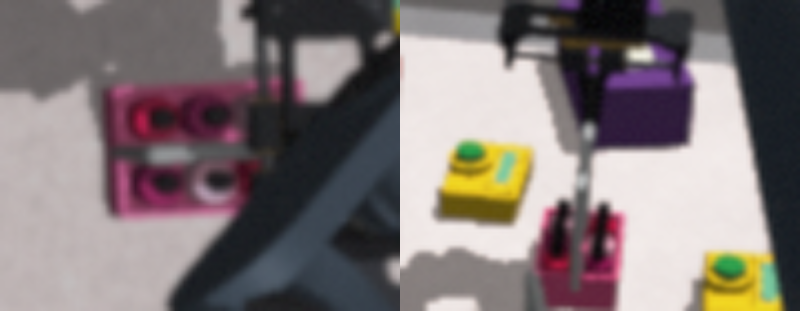

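Run:
```python
from look import *
b=cv2.imread('pics/s2.png');b1=cv2.imread('pics/s1.png')
def big(im,pts):
    x0,y0=255,125
    c=cv2.resize(im[y0:y0+60,x0:x0+50],(400,480),interpolation=cv2.INTER_LANCZOS4); c=np.clip(c*1.6,0,255).astype(np.uint8)
    for i,p in enumerate(pts):
        u,v=proj('side',p);q=(int((u-x0+.5)*8),int((v-y0+.5)*8));cv2.circle(c,q,2,(0,255,255),-1);print(i,np.round((u,v),1),q)
    return c
o=np.array([.4458,-.3314,.1838]);o1=np.array([.4465,-.33,.2313])
cv2.imwrite('pics/c3.png',np.hstack([big(b,[o-[0,0,.022],[.444,-.269,.15],[.4505,-.391,.15]]),big(b1,[o1+[.043,0,-.022],o1+[-.043,0,-.022]])]))
```

```text
0 [286.6 156. ] (256, 251)
1 [284.9 166.3] (243, 334)
2 [287.2 151.2] (261, 213)
0 [276.4 145. ] (175, 164)
1 [297.5 147. ] (343, 180)
```

View pics/c3.png

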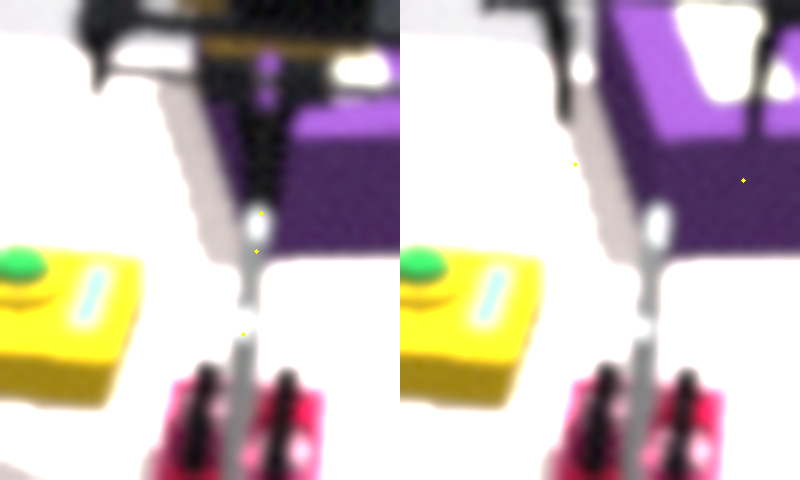

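The fingertips appear about 5.6 px higher than the reported TCP would put them. They are at crop (262,205) against a predicted (256,251), so they really stand about 26 mm higher and closed above the bar. The caddy hasn't moved. I'll open and go about 2.5 cm lower than before. Even if the reading is right, that still clears the caps and the bar.

```bash
python3 -m jog '[{"grip":0,"travel":[0,0,0],"twist":0},{"grip":0,"travel":[0,0,0],"twist":0},{"grip":0,"travel":[0,0,0],"twist":0},{"grip":0,"travel":[0,0,0],"twist":0},{"grip":0,"travel":[0,0,0],"twist":0},{"grip":0,"travel":[0,0,0],"twist":0},{"grip":0,"travel":[0,0,0],"twist":0},{"grip":0,"travel":[0,0,0],"twist":0}]' 25
python3 -m jog '[{"grip":0,"travel":[0,0,0],"twist":0},{"grip":0,"travel":[0,0,0],"twist":0},{"grip":0,"travel":[0.1,0.1,-2],"twist":0},{"grip":0,"travel":[0,0,-1.5],"twist":0},{"grip":0,"travel":[0,0,-1],"twist":0},{"grip":0,"travel":[0,0,-1],"twist":0},{"grip":0,"travel":[0,0,0],"twist":0},{"grip":255,"travel":[0,0,0],"twist":0}]'
python3 -m jog '[{"grip":255,"travel":[0,0,0],"twist":0},{"grip":255,"travel":[0,0,0],"twist":0},{"grip":255,"travel":[0,0,0],"twist":0},{"grip":255,"travel":[0,0,0],"twist":0},{"grip":255,"travel":[0,0,0],"twist":0},{"grip":255,"travel":[0,0,0],"twist":0},{"grip":255,"travel":[0,0,0],"twist":0},{"grip":255,"travel":[0,0,0],"twist":0}]'
python3 -m jog '[{"grip":255,"travel":[0,0,0],"twist":0},{"grip":255,"travel":[0,0,0],"twist":0},{"grip":255,"travel":[0,0,0],"twist":0}]'
```

```text
time: 5.6
position: [0.4456, -0.3312, 0.1831]
tool_rot: [0.693, 0.721, -0.0, -0.0]
ft_force: [-0.1, 0.2, 0.2]
grip_width: 0.0568
time: 6.4
position: [0.4467, -0.3304, 0.1281]
tool_rot: [0.693, 0.721, 0.0, 0.0]
ft_force: [-0.2, -0.7, 0.3]
grip_width: 0.0841
time: 7.2
position: [0.4466, -0.3302, 0.128]
tool_rot: [0.693, 0.721, 0.0, -0.0]
ft_force: [0.9, 0.4, 0.1]
grip_width: 0.0231
time: 7.5
position: [0.4473, -0.3305, 0.1283]
tool_rot: [0.693, 0.721, 0.0, 0.001]
ft_force: [2.4, 0.2, 0.6]
grip_width: 0.0114
```

```bash
python3 -m jog '[{"grip":255,"travel":[0,0,0],"twist":0},{"grip":255,"travel":[0,0,0.4],"twist":0},{"grip":255,"travel":[0,0,0.8],"twist":0},{"grip":255,"travel":[0,0,1.2],"twist":0},{"grip":255,"travel":[0,0,1.2],"twist":0},{"grip":255,"travel":[0,0,0.8],"twist":0},{"grip":255,"travel":[0,0,0.4],"twist":0},{"grip":255,"travel":[0,0,0],"twist":0}]' 40
python3 - <<'E'
from look import *
F=[]
for i in range(12):
    camera('top');F.append(get_obs()['ft_force'])
print(np.mean(F,0),np.std(F,0))
b=snap('side','s3');o=get_obs();print(o['position'],o['grip_width'],proj('side',o['position']))
c=cv2.resize(b[125:200,245:345],(800,600),interpolation=cv2.INTER_LANCZOS4)[:,:,::-1];cv2.imwrite('pics/c4.png',np.clip(c*1.4,0,255))
E
```

```text
time: 8.3
position: [0.4469, -0.3305, 0.177]
tool_rot: [0.693, 0.721, -0.0, 0.001]
ft_force: [0.4, -0.6, -5.0]
grip_width: 0.0108
[-0.0667026  -0.11942818 -5.3277811 ] [0.55960417 0.44454158 0.48671322]
[ 0.44662825 -0.33019792  0.17596952] 0.010935638621730226 (np.float64(286.5210758663636), np.float64(153.11737727518636))[ WARN:0@12.407] global loadsave.cpp:1063 imwrite_ Unsupported depth image for selected encoder is fallbacked to CV_8U.
```

View pics/c4.png

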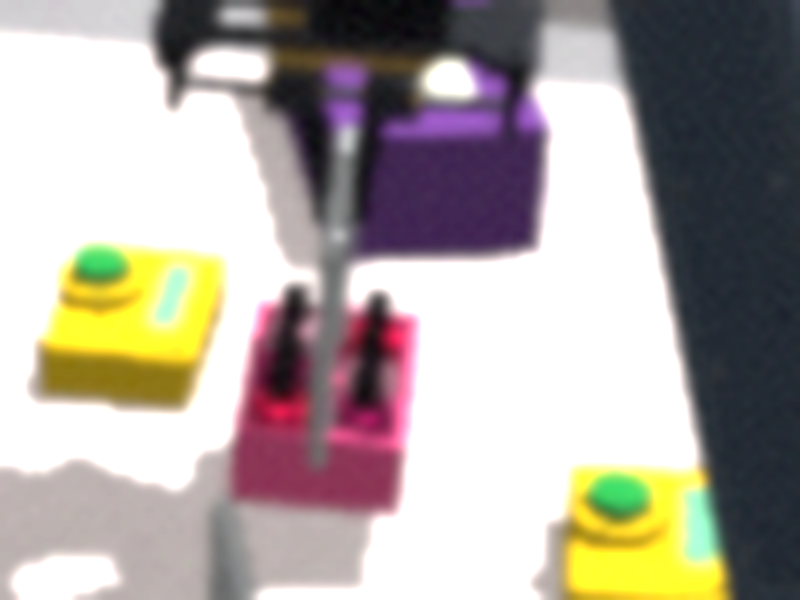

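It's held upright with weight ≈5.3 N, so the expected dip is about 46 mm, and the bar stands about 22 mm above the reported TCP z. Now I'll carry it high over the teal caddy.

```bash
python3 -m jog '[{"grip":255,"travel":[0,0,1],"twist":0},{"grip":255,"travel":[0,0,2],"twist":0},{"grip":255,"travel":[0,0,2.5],"twist":0},{"grip":255,"travel":[0,0,3],"twist":0},{"grip":255,"travel":[0,0,3],"twist":0},{"grip":255,"travel":[0,0.2,2.5],"twist":0},{"grip":255,"travel":[0,0.5,1.5],"twist":0},{"grip":255,"travel":[0,1,0.5],"twist":-0.5}]'
python3 -m jog '[{"grip":255,"travel":[0,1.5,0],"twist":-0.5},{"grip":255,"travel":[0,2,0],"twist":-0.5},{"grip":255,"travel":[0,2.5,0],"twist":-0.5},{"grip":255,"travel":[0,2.5,0],"twist":-0.5},{"grip":255,"travel":[0,2.5,0],"twist":-0.5},{"grip":255,"travel":[0,2.5,0],"twist":-0.5},{"grip":255,"travel":[0,2.5,0],"twist":-0.5},{"grip":255,"travel":[0,2.5,0],"twist":-0.5}]'
python3 -m jog '[{"grip":255,"travel":[0,2.5,0],"twist":-0.8},{"grip":255,"travel":[0,2.5,0],"twist":-0.8},{"grip":255,"travel":[0,2.5,0],"twist":-0.8},{"grip":255,"travel":[0,2.5,0],"twist":-0.8},{"grip":255,"travel":[0,2.5,0],"twist":-0.8},{"grip":255,"travel":[0,2.5,0],"twist":-0.8},{"grip":255,"travel":[0,2.5,0],"twist":-0.8},{"grip":255,"travel":[0,2.5,0],"twist":-0.8}]'
python3 -m jog '[{"grip":255,"travel":[0,2.5,0],"twist":-0.8},{"grip":255,"travel":[0,2.5,0],"twist":-0.8},{"grip":255,"travel":[0,2.5,0],"twist":-0.8},{"grip":255,"travel":[0,2,0],"twist":-0.8},{"grip":255,"travel":[0,1.2,0],"twist":-0.5},{"grip":255,"travel":[0,0.6,0],"twist":0},{"grip":255,"travel":[0,0,0],"twist":0},{"grip":255,"travel":[0,0,0],"twist":0}]'
python3 - <<'E'
from look import *
from scipy.spatial.transform import Rotation as R
o=get_obs();m=R.from_quat(o['tool_rot']).as_matrix();print(o['position'],np.degrees(np.arctan2(m[1,1],m[0,1])),o['grip_width'],o['ft_force'])
E
```

```text
time: 9.75
position: [0.4473, -0.3142, 0.3389]
tool_rot: [0.696, 0.718, -0.0, 0.003]
ft_force: [0.3, -0.5, -5.1]
grip_width: 0.0108
time: 10.55
position: [0.445, -0.1255, 0.3347]
tool_rot: [0.72, 0.694, -0.0, -0.002]
ft_force: [0.2, -0.4, -5.4]
grip_width: 0.0109
time: 11.35
position: [0.4444, 0.0738, 0.3348]
tool_rot: [0.758, 0.652, -0.001, -0.001]
ft_force: [0.5, -0.1, -4.6]
grip_width: 0.011
time: 12.15
position: [0.4458, 0.1844, 0.3355]
tool_rot: [0.778, 0.628, -0.001, -0.0]
ft_force: [-0.9, -0.1, -5.4]
grip_width: 0.0104
[0.44584324 0.18440467 0.33551265] -12.243311699154225 0.010403709962992206 [-0.93936378 -0.12993728 -5.43766884]
```

```bash
python3 -m jog '[{"grip":255,"travel":[0,0.5,-1],"twist":0},{"grip":255,"travel":[0,0.6,-1.5],"twist":0},{"grip":255,"travel":[0,0.6,-1.7],"twist":0},{"grip":255,"travel":[0,0.4,-1.4],"twist":0},{"grip":255,"travel":[0,0,-0.8],"twist":0},{"grip":255,"travel":[0,0,0],"twist":0},{"grip":255,"travel":[0,0,0],"twist":0}]'
python3 - <<'E'
from look import *
a=snap('top','t4');b=snap('side','s4');o=get_obs();p=o['position'];print(p)
ex=np.array([.979,-.206,0]);ey=np.array([.206,.979,0]);bar=p+[0,0,.0218]
def dr(im,n,x0,y0,w,h,s,pts):
    c=cv2.resize(im[y0:y0+h,x0:x0+w],(w*s,h*s),interpolation=cv2.INTER_LANCZOS4)[:,:,::-1].copy()
    for q,col in pts:
        u,v=proj(n,q);cv2.circle(c,(int((u-x0+.5)*s),int((v-y0+.5)*s)),2,col,-1)
    return c
Y=(0,255,255);G=(0,255,0)
V=np.array([.567,.180,.255])
pts=[(bar+ey*k,Y) for k in(-.061,0,.061)]+[(V+ey*k+ex*j,G) for k in(-.036,.036) for j in (-.014,.014)]
cv2.imwrite('pics/c5.png',np.hstack([dr(a,'top',130,115,100,120,4,pts),dr(b,'side',180,165,100,120,4,pts)]))
E
```

```text
time: 12.85
position: [0.4469, 0.2055, 0.2721]
tool_rot: [0.779, 0.627, 0.0, 0.0]
ft_force: [-0.1, -0.6, -5.1]
grip_width: 0.0109
[0.44739986 0.20569804 0.27280028]
```

View pics/c5.png

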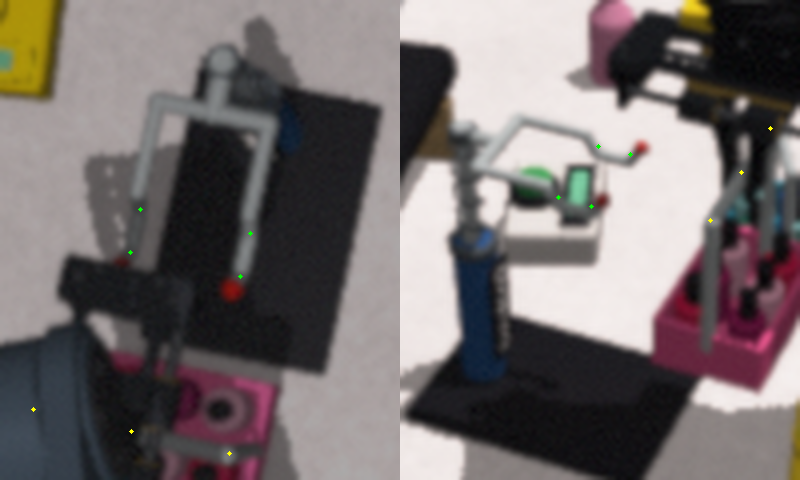

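The top crop suggests the bar may sit several mm further to −y than assumed: its end is near (252,455) against (229,453) predicted. I'll fit the caddy's held pose to the features in both views.

Run:
```python
from look import *
from scipy.optimize import least_squares
def px(n,x,y): return (130+x/4-.5,115+y/4-.5) if n=='top' else (180+(x-400)/4-.5,165+y/4-.5)
obs=[('top',(.045,-.065,.045),(277,380)),('side',(.045,.065,.045),(655,322)),('side',(.045,.065,0),(655,347)),('side',(-.045,.065,0),(763,390)),('side',(-.045,.065,.045),(768,358))]
def P(s,q):
    c,d=np.cos(s[3]),np.sin(s[3]);return [s[0]+c*q[0]-d*q[1],s[1]+d*q[0]+c*q[1],s[2]+q[2]]
f=lambda s:np.concatenate([np.subtract(proj(n,P(s,q)),px(n,*o)) for n,q,o in obs])
r=least_squares(f,[.447,.205,.14,-.2]);print(r.x,np.degrees(r.x[3]),r.fun.round(1))
for n,q in(('top',(0,-.061,.15)),('side',(0,.061,.15)),('side',(0,-.061,.15)),('top',(0,0,.15))):
    u,v=proj(n,P(r.x,q));print(n,q,((u-130+.5)*4,(v-115+.5)*4) if n=='top' else ((u-180+.5)*4+400,(v-165+.5)*4))
# pixel-based red tips in t4/s4
for n in('t4','s4'):
    a=cv2.imread(f'pics/{n}.png').astype(int);m=((a[:,:,2]>110)&(a[:,:,1]<60)&(a[:,:,0]<60)).astype(np.uint8)
    k,l,s,c=cv2.connectedComponentsWithStats(m);print(n,[(s[i][4],c[i].round(1)) for i in range(1,k) if s[i][4]>4])
a=cv2.imread('pics/t0.png').astype(int);m=((a[:,:,2]>100)&(a[:,:,1]<60)&(a[:,:,0]<60)).astype(np.uint8)
k,l,s,c=cv2.connectedComponentsWithStats(m);print('t0',[(s[i][4],c[i].round(1)) for i in range(1,k) if s[i][4]>4])
```

```text
[ 0.44782993  0.20423239  0.14337909 -0.1873531 ] -10.734542034693208 [ 0.2  0.8 -0.3 -1.1 -0.1  3.5  0.2  0.3 -0.7 -2.6]
top (0, -0.061, 0.15) (np.float64(232.31093247608362), np.float64(450.37912409838907))
side (0, 0.061, 0.15) (np.float64(711.889876822394), np.float64(220.5371707036959))
side (0, -0.061, 0.15) (np.float64(768.9179069827467), np.float64(128.49761374188347))
top (0, 0, 0.15) (np.float64(134.2899852557316), np.float64(430.73976855073147))
t4 [(np.int32(3401), array([448.6, 112. ])), (np.int32(5), array([30.2, 90. ])), (np.int32(23), array([43.7, 99.5])), (np.int32(34), array([ 23. , 123.3])), (np.int32(7), array([187.7, 187. ]))]
s4 [(np.int32(643), array([222., 145.])), (np.int32(10), array([277.6, 230.7])), (np.int32(11), array([250.9, 241.4]))]
t0 [(np.int32(3423), array([448.4, 112.1])), (np.int32(7), array([30. , 89.9])), (np.int32(26), array([ 43.5, 100.3])), (np.int32(37), array([ 23. , 123.2])), (np.int32(9), array([159.9, 180.7])), (np.int32(13), array([187.5, 186.8])), (np.int32(19), array([343.8, 218.5]))]
```

The fit gives the caddy at (0.448, 0.204) with the bar at z ≈ 0.293, which agrees with the tool reading to 2 mm. The bar clears the tips by about 14 mm, so I'll go in from the front.

```bash
python3 -m jog '[{"grip":255,"travel":[0.4,-0.1,0],"twist":0},{"grip":255,"travel":[0.8,-0.2,0],"twist":0},{"grip":255,"travel":[1,-0.2,0],"twist":0},{"grip":255,"travel":[1,-0.2,0],"twist":0},{"grip":255,"travel":[1,-0.2,0],"twist":0},{"grip":255,"travel":[1,-0.2,0],"twist":0},{"grip":255,"travel":[1,-0.2,0],"twist":0},{"grip":255,"travel":[1,-0.2,0],"twist":0}]'
python3 -m jog '[{"grip":255,"travel":[1,-0.2,0],"twist":0},{"grip":255,"travel":[1,-0.2,0],"twist":0},{"grip":255,"travel":[1,-0.2,0],"twist":0},{"grip":255,"travel":[0.8,-0.2,0],"twist":0},{"grip":255,"travel":[0.6,-0.1,0],"twist":0},{"grip":255,"travel":[0.3,-0.1,0],"twist":0},{"grip":255,"travel":[0,0,0],"twist":0},{"grip":255,"travel":[0,0,0],"twist":0}]'
python3 - <<'E'
from look import *
a=snap('top','t5');b=snap('side','s5');o=get_obs();p=o['position'];print(p)
cv2.imwrite('pics/c6.png',np.hstack([cv2.resize(im[y:y+120,x:x+100],(400,480),interpolation=cv2.INTER_LANCZOS4)[:,:,::-1] for im,x,y in((a,130,100),(b,180,165))]))
ex=np.array([.979,-.206,0]);ey=np.array([.206,.979,0])
for k in(-.061,.061):
    u,v=proj('side',p+[0,0,.0218]+ey*k);print(k,(u-180+.5)*4+400,(v-165+.5)*4)
E
```

```text
time: 13.75
position: [0.5195, 0.1906, 0.2719]
tool_rot: [0.779, 0.628, -0.0, -0.0]
ft_force: [-0.2, 0.4, -5.5]
grip_width: 0.0106
time: 14.55
position: [0.5651, 0.1809, 0.2719]
tool_rot: [0.779, 0.628, -0.0, -0.0]
ft_force: [-1.0, -0.4, -5.5]
grip_width: 0.0109
[0.56508486 0.18094298 0.27203397]
-0.061 628.8752677708413 94.8879440614711
0.061 560.4721655324313 181.36259700711173
```

View pics/c6.png

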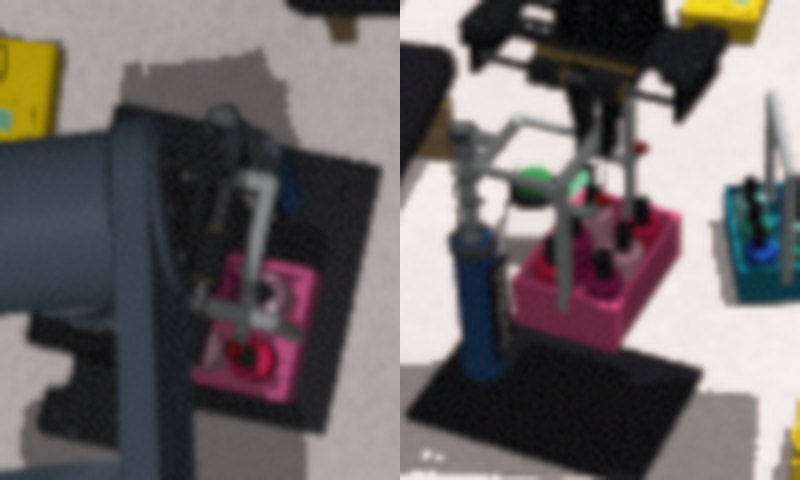

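The bar now lies over both prongs, with the uprights at side crop (563,185) and (630,110) outside them. Top crop bar (195–300, 315) crosses the −y prong at (250,300). I'll lower it gently.

```bash
python3 -m jog '[{"grip":255,"travel":[0,0,-0.4],"twist":0},{"grip":255,"travel":[0,0,-0.6],"twist":0},{"grip":255,"travel":[0,0,-0.6],"twist":0},{"grip":255,"travel":[0,0,-0.6],"twist":0},{"grip":255,"travel":[0,0,-0.4],"twist":0},{"grip":255,"travel":[0,0,-0.3],"twist":0},{"grip":255,"travel":[0,0,-0.3],"twist":0},{"grip":255,"travel":[0,0,-0.3],"twist":0}]'
python3 -m jog '[{"grip":255,"travel":[0,0,-0.3],"twist":0},{"grip":255,"travel":[0,0,-0.3],"twist":0},{"grip":255,"travel":[0,0,-0.3],"twist":0},{"grip":255,"travel":[0,0,-0.3],"twist":0},{"grip":255,"travel":[0,0,-0.3],"twist":0},{"grip":255,"travel":[0,0,0],"twist":0},{"grip":255,"travel":[0,0,0],"twist":0}]'
python3 - <<'E'
from look import *
F=[]
for i in range(8): camera('top');F.append(get_obs()['ft_force'])
print(np.mean(F,0),get_obs()['position'])
E
```

```text
time: 15.45
position: [0.5658, 0.1808, 0.2369]
tool_rot: [0.779, 0.628, 0.0, 0.0]
ft_force: [-0.2, 0.1, -4.8]
grip_width: 0.0106
time: 16.15
position: [0.5657, 0.1808, 0.2222]
tool_rot: [0.779, 0.628, 0.0, 0.0]
ft_force: [-0.2, -0.1, -3.6]
grip_width: 0.0112
[-0.20027331  0.03176452 -3.22215835] [0.56573409 0.18082614 0.22217013]
```

```bash
python3 -m jog '[{"grip":255,"travel":[0,0,-0.3],"twist":0},{"grip":255,"travel":[0,0,-0.4],"twist":0},{"grip":255,"travel":[0,0,-0.4],"twist":0},{"grip":255,"travel":[0,0,-0.4],"twist":0},{"grip":255,"travel":[0,0,-0.4],"twist":0},{"grip":255,"travel":[0,0,-0.3],"twist":0},{"grip":255,"travel":[0,0,-0.3],"twist":0},{"grip":255,"travel":[0,0,-0.2],"twist":0}]'
python3 - <<'E'
from look import *
F=[]
for i in range(24): camera('top');F.append(get_obs()['ft_force'])
print(np.mean(F,0),np.std(F,0)/24**.5,get_obs()['position'])
E
```

```text
time: 17.35
position: [0.5658, 0.1808, 0.195]
tool_rot: [0.779, 0.628, 0.0, 0.0]
ft_force: [-0.2, -0.0, 0.6]
grip_width: 0.0111
[ 0.12639321 -0.06923719 -0.28234217] [0.10293947 0.09750519 0.10305273] [0.56572911 0.1808046  0.19507329]
```

```bash
python3 -m jog '[{"grip":255,"travel":[0,0,-0.2],"twist":0},{"grip":255,"travel":[0,0,0],"twist":0},{"grip":200,"travel":[0,0,0],"twist":0},{"grip":150,"travel":[0,0,0],"twist":0},{"grip":100,"travel":[0,0,0],"twist":0},{"grip":60,"travel":[0,0,0],"twist":0},{"grip":30,"travel":[0,0,0],"twist":0},{"grip":30,"travel":[0,0,0],"twist":0}]'
python3 -m jog '[{"grip":30,"travel":[0,0,0],"twist":0},{"grip":30,"travel":[0,0,0],"twist":0},{"grip":30,"travel":[0,0,0],"twist":0},{"grip":30,"travel":[0,0,0],"twist":0},{"grip":30,"travel":[0,0,0],"twist":0},{"grip":30,"travel":[0,0,0],"twist":0},{"grip":30,"travel":[0,0,0],"twist":0},{"grip":30,"travel":[0,0,0],"twist":0}]'
python3 - <<'E'
from look import *
b=snap('side','s7');print(get_obs()['position'])
cv2.imwrite('pics/c7.png',cv2.resize(b[140:290,170:310],(560,600),interpolation=cv2.INTER_LANCZOS4)[:,:,::-1])
E
```

```text
time: 19.35
position: [0.5656, 0.1808, 0.1931]
tool_rot: [0.779, 0.628, -0.0, -0.0]
ft_force: [0.3, 0.9, 0.0]
grip_width: 0.0509
time: 20.15
position: [0.5656, 0.1808, 0.193]
tool_rot: [0.779, 0.628, -0.0, -0.0]
ft_force: [-0.5, -0.9, 0.9]
grip_width: 0.0766
[0.56563109 0.1807714  0.1930569 ]
```

View pics/c7.png

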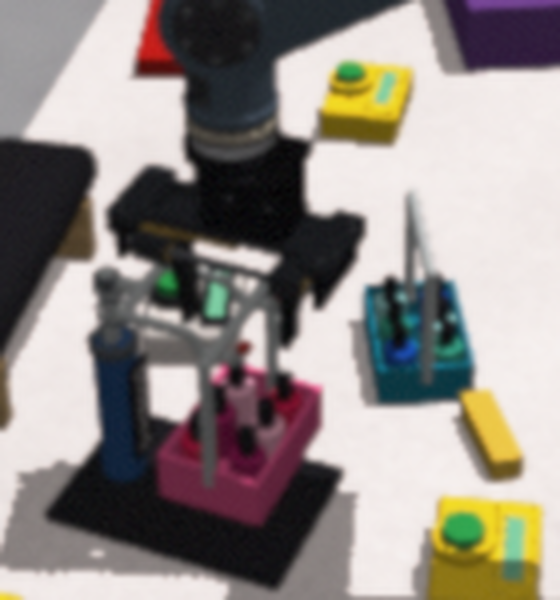

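The caddy hangs upright on both prongs at crop (240,330), with the fingers clear on both sides. I'll retreat straight up, then turn the gripper so its long body runs along y, away from the black bench behind the console.

```bash
python3 -m jog '[{"grip":30,"travel":[0,0,0.5],"twist":0},{"grip":30,"travel":[0,0,1],"twist":0},{"grip":30,"travel":[0,0,2],"twist":0},{"grip":30,"travel":[0,0,2],"twist":0},{"grip":30,"travel":[0,0,3],"twist":0},{"grip":30,"travel":[0,0,3],"twist":0},{"grip":30,"travel":[0,0,3],"twist":0},{"grip":30,"travel":[0,0,3],"twist":0}]'
python3 -m jog '[{"grip":255,"travel":[1,-2.5,0],"twist":-7.8},{"grip":255,"travel":[1,-2.5,0],"twist":-7.8},{"grip":255,"travel":[1,-2.5,0],"twist":-7.8},{"grip":255,"travel":[1.2,-2.5,0],"twist":-7.8},{"grip":255,"travel":[1.2,-2.5,0],"twist":-7.8},{"grip":255,"travel":[1.2,-2.5,0],"twist":-7.8},{"grip":255,"travel":[1.2,-2.5,0],"twist":-7.8},{"grip":255,"travel":[1.2,-2.5,0],"twist":-7.8}]'
python3 -m jog '[{"grip":255,"travel":[1.2,-2.5,0],"twist":-7.8},{"grip":255,"travel":[2,-1.1,0],"twist":-7.8},{"grip":255,"travel":[0,0,0],"twist":0},{"grip":255,"travel":[0,0,0],"twist":0},{"grip":255,"travel":[0,0,0],"twist":0}]'
python3 - <<'E'
from look import *
from scipy.spatial.transform import Rotation as R
o=get_obs();m=R.from_quat(o['tool_rot']).as_matrix();p=o['position'];print(p,np.degrees(np.arctan2(m[1,1],m[0,1])),o['grip_width'])
print('bench',tri((('top',313,103),('side',193,185))),onplane('top',313,103,.1),proj('side',[.73,-.12,0]))
a=snap('top','t8');b=snap('side','s8')
g=lambda im:cv2.connectedComponentsWithStats(((im[:,:,1].astype(int)-im[:,:,0]>40)&(im[:,:,1].astype(int)-im[:,:,2]>25)).astype(np.uint8))
for im,x,y in((a,267,143),(b,213,211)):
    k,l,s,c=g(im);print([(s[i][4],c[i].round(1)) for i in range(1,k) if abs(c[i]-[x,y]).max()<12])
cv2.imwrite('pics/c8.png',np.hstack([cv2.resize(im[y:y+120,x:x+100],(400,480),interpolation=cv2.INTER_LANCZOS4)[:,:,::-1] for im,x,y in((a,220,90),(b,150,140))]))
E
```

```text
time: 21.0
position: [0.5655, 0.1808, 0.3705]
tool_rot: [0.779, 0.628, 0.001, 0.0]
ft_force: [0.9, 0.0, 0.1]
grip_width: 0.0769
time: 21.8
position: [0.656, -0.0202, 0.3692]
tool_rot: [0.991, 0.131, 0.001, 0.0]
ft_force: [-0.1, 0.2, -0.1]
grip_width: 0.0207
time: 22.3
position: [0.6869, -0.0542, 0.3686]
tool_rot: [1.0, -0.001, -0.0, -0.0]
ft_force: [-0.7, 0.3, 0.5]
grip_width: -0.0001
[ 0.68685705 -0.05421173  0.3685674 ] -90.1250776660662 -0.00012172904795220742
bench [ 0.81266468 -0.19243589  0.06179715] [ 0.80191034 -0.18714076  0.1       ] (np.float64(208.40632510712317), np.float64(209.69381233576317))
[(np.int32(78), array([267.8, 140.8]))]
[(np.int32(35), array([213.3, 210.2])), (np.int32(30), array([223.6, 214.8]))]
```

View pics/c8.png

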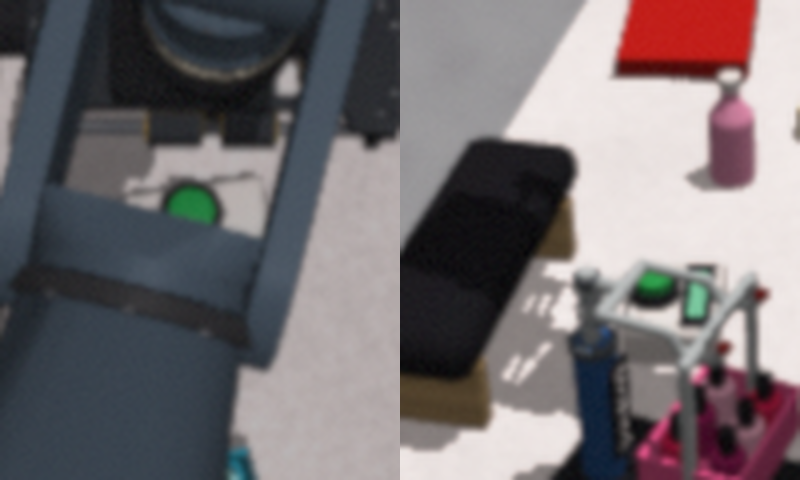

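The button is at top crop (190,205) and is visible. The bench is clear at x ≥ 0.80, and the caddy hangs undisturbed. I'll descend.

```bash
python3 -m jog '[{"grip":255,"travel":[0.2,-0.1,-3],"twist":0},{"grip":255,"travel":[0,0,-4],"twist":0},{"grip":255,"travel":[0,0,-4],"twist":0},{"grip":255,"travel":[0,0,-4],"twist":0},{"grip":255,"travel":[0,0,-4],"twist":0},{"grip":255,"travel":[0,0,-4],"twist":0},{"grip":255,"travel":[0,0,-3],"twist":0},{"grip":255,"travel":[0,0,0],"twist":0}]'
python3 -m jog '[{"grip":255,"travel":[0,0,-0.5],"twist":0},{"grip":255,"travel":[0,0,-0.5],"twist":0},{"grip":255,"travel":[0,0,-0.3],"twist":0},{"grip":255,"travel":[0,0,-0.2],"twist":0},{"grip":255,"travel":[0,0,0],"twist":0}]'
python3 - <<'E'
from look import *
a=snap('top','t9');b=snap('side','s9');o=get_obs();print(o['position'],o['ft_force'])
cv2.imwrite('pics/c9.png',np.hstack([cv2.resize(im[y:y+60,x:x+50],(400,480),interpolation=cv2.INTER_LANCZOS4)[:,:,::-1] for im,x,y in((a,245,115),(b,190,170))]))
E
```

```text
time: 23.2
position: [0.6853, -0.0545, 0.1032]
tool_rot: [1.0, -0.002, -0.005, -0.001]
ft_force: [-1.2, 0.3, -0.5]
grip_width: 0.0004
time: 23.7
position: [0.6899, -0.0563, 0.0937]
tool_rot: [1.0, -0.002, 0.0, 0.0]
ft_force: [0.0, -0.7, -0.0]
grip_width: 0.0
[ 0.68986777 -0.0563123   0.09358704] [0.22866184 0.80778007 0.20391734]
```

View pics/c9.png

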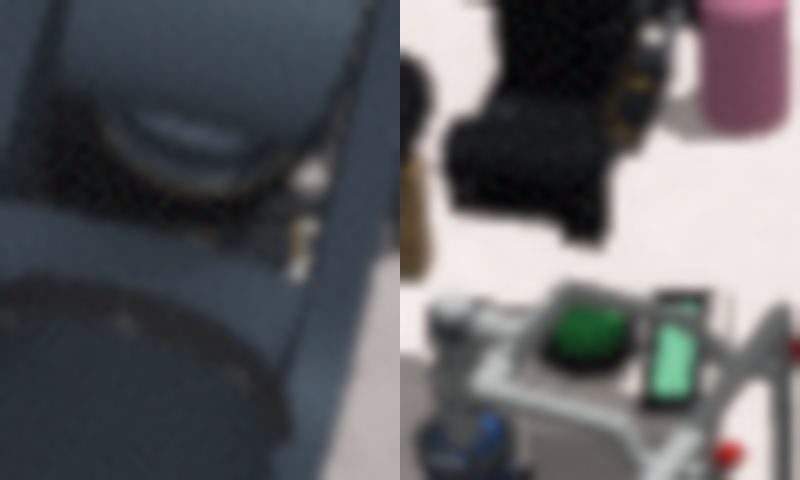

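The fingertip at side crop (585,243) is still well above the button (590,325), and there is no force. I'll go on down in small steps, watching the force.

```bash
python3 -m jog '[{"grip":255,"travel":[0,0,-0.5],"twist":0},{"grip":255,"travel":[0,0,-0.5],"twist":0},{"grip":255,"travel":[0,0,-0.5],"twist":0},{"grip":255,"travel":[0,0,-0.5],"twist":0},{"grip":255,"travel":[0,0,0],"twist":0},{"grip":255,"travel":[0,0,0],"twist":0}]'
python3 -m jog '[{"grip":255,"travel":[0,0,-0.3],"twist":0},{"grip":255,"travel":[0,0,-0.3],"twist":0},{"grip":255,"travel":[0,0,0],"twist":0}]'
python3 -m jog '[{"grip":255,"travel":[0,0,-0.3],"twist":0},{"grip":255,"travel":[0,0,0],"twist":0}]'
```

```text
time: 24.4
position: [0.6895, -0.0562, 0.0727]
tool_rot: [1.0, -0.002, -0.0, -0.0]
ft_force: [-0.2, 0.3, -0.5]
grip_width: 0.0
time: 24.7
position: [0.6892, -0.0561, 0.0666]
tool_rot: [1.0, -0.002, -0.0, -0.0]
ft_force: [-1.4, -0.5, -1.0]
grip_width: 0.0007
time: 24.9
position: [0.6893, -0.0562, 0.0637]
tool_rot: [1.0, -0.002, -0.0, -0.0]
ft_force: [-0.4, -0.3, 0.7]
grip_width: 0.0003
```

```bash
python3 -m jog '[{"grip":255,"travel":[0,0,-0.3],"twist":0},{"grip":255,"travel":[0,0,0],"twist":0}]'
python3 -m jog '[{"grip":255,"travel":[0,0,-0.3],"twist":0},{"grip":255,"travel":[0,0,0],"twist":0}]'
python3 -m jog '[{"grip":255,"travel":[0,0,-0.2],"twist":0},{"grip":255,"travel":[0,0,0],"twist":0}]'
```

```text
time: 25.1
position: [0.6893, -0.0561, 0.0606]
tool_rot: [1.0, -0.002, -0.0, -0.0]
ft_force: [1.2, 0.4, -0.1]
grip_width: 0.0007
time: 25.3
position: [0.6893, -0.0561, 0.0576]
tool_rot: [1.0, -0.002, -0.0, -0.0]
ft_force: [-0.4, 0.2, -0.8]
grip_width: 0.0005
time: 25.5
position: [0.6894, -0.0562, 0.0558]
tool_rot: [1.0, -0.002, -0.0, -0.0]
ft_force: [-0.0, 0.1, -0.0]
grip_width: 0.0007
```

```bash
for i in 1; do python3 -m jog '[{"grip":255,"travel":[0,0,-0.3],"twist":0},{"grip":255,"travel":[0,0,0],"twist":0}]'; done
python3 -m jog '[{"grip":255,"travel":[0,0,-0.2],"twist":0},{"grip":255,"travel":[0,0,0],"twist":0},{"grip":255,"travel":[0,0,0],"twist":0}]'
python3 - <<'E'
from look import *
F=[]
for i in range(6): camera('top');F.append(get_obs()['ft_force'])
print(np.mean(F,0),get_obs()['position'])
b=snap('side','s10')
cv2.imwrite('pics/c10.png',cv2.resize(b[165:235,180:260],(640,560),interpolation=cv2.INTER_LANCZOS4)[:,:,::-1])
E
```

```text
time: 25.7
position: [0.6893, -0.0561, 0.0526]
tool_rot: [1.0, -0.002, -0.0, -0.0]
ft_force: [0.7, -0.3, -0.5]
grip_width: 0.0006
time: 26.0
position: [0.6897, -0.0562, 0.0513]
tool_rot: [1.0, -0.002, 0.0, 0.0]
ft_force: [-0.6, 0.4, 1.7]
grip_width: 0.0005
[-0.38913733  0.14556408  1.87824919] [ 0.68970131 -0.05621234  0.05120798]
```

The force rose to 1.9 N, so this is button contact (the picture limit is reached). I'll press down in small steps.

```bash
python3 -m jog '[{"grip":255,"travel":[0,0,-0.2],"twist":0},{"grip":255,"travel":[0,0,-0.2],"twist":0},{"grip":255,"travel":[0,0,0],"twist":0}]'
python3 -m jog '[{"grip":255,"travel":[0,0,-0.2],"twist":0},{"grip":255,"travel":[0,0,0],"twist":0},{"grip":255,"travel":[0,0,0],"twist":0}]'
python3 -c "
from rig import *
print([(get_obs()['ft_force'],camera('top') is None)[0][2].round(1) for _ in range(4)],get_obs()['position'])"
```

```text
time: 26.65
position: [0.6897, -0.0562, 0.047]
tool_rot: [1.0, -0.002, 0.0, 0.0]
ft_force: [-1.0, 0.3, 4.0]
grip_width: 0.0008
time: 26.95
position: [0.6897, -0.0562, 0.0453]
tool_rot: [1.0, -0.002, 0.0, 0.0]
ft_force: [-0.8, 0.3, 4.5]
grip_width: 0.0006
[np.float64(4.5), np.float64(4.6), np.float64(4.6), np.float64(4.7)] [ 0.68971238 -0.05621284  0.04521631]
```

```bash
python3 -m jog '[{"grip":255,"travel":[0,0,-0.2],"twist":0},{"grip":255,"travel":[0,0,0],"twist":0},{"grip":255,"travel":[0,0,0],"twist":0},{"grip":255,"travel":[0,0,0],"twist":0}]'
python3 -c "
from rig import *
print([(get_obs()['ft_force'],camera('side') is None)[0][2].round(1) for _ in range(4)],get_obs()['position'])"
```

```text
time: 27.55
position: [0.6898, -0.0563, 0.0448]
tool_rot: [1.0, -0.002, 0.0, 0.0]
ft_force: [-2.8, 0.3, 11.1]
grip_width: 0.0005
[np.float64(11.1), np.float64(11.3), np.float64(12.9), np.float64(11.4)] [ 0.68980628 -0.05623079  0.04486072]
```

It's at the hard stop (force jumped to 11 N, motion stopped), so the button is fully down. I'll let it up, retreat and verify.

```bash
python3 -m jog '[{"grip":255,"travel":[0,0,0.5],"twist":0},{"grip":255,"travel":[0,0,1],"twist":0},{"grip":255,"travel":[0,0,2],"twist":0},{"grip":255,"travel":[0,0,4],"twist":0},{"grip":255,"travel":[0,0,4],"twist":0},{"grip":255,"travel":[0,0,4],"twist":0},{"grip":255,"travel":[0,0,0],"twist":0},{"grip":255,"travel":[0,0,0],"twist":0}]'
python3 - <<'E'
from look import *
b=snap('side','s11').astype(int);c=cv2.imread('pics/s8.png')[:,:,::-1].astype(int);s0=cv2.imread('pics/s0.png')[:,:,::-1].astype(int)
o=get_obs();print(o['position'],o['ft_force'])
d=lambda p,q,x,y,w,h:(np.abs(p-q)[y:y+h,x:x+w].max(2)>40).sum()
print('pink/hook changed px s8->s11',d(b,c,195,205,60,75),'of',60*75)
print('button now/then', b[209:212,212:215].mean((0,1)).round(),c[209:212,212:215].mean((0,1)).round())
for n,x,y in(('caddy_teal',272,226),('remover',232,173),('buffer',293,247),('jar',217,321)):
    print(n,'changed px vs start',d(b,s0,x-18,y-22,36,44))
for n in('caddy_pink','caddy_teal','remover','buffer','jar'):
    for r in search_frame(n,'side')[:2]: print(n,round(r['p'],2),np.round(r['at'],3))
E
```

```text
time: 28.55
position: [0.69, -0.0563, 0.1991]
tool_rot: [1.0, -0.002, 0.001, 0.0]
ft_force: [-0.8, -0.2, -0.6]
grip_width: 0.0002
[ 0.68882581 -0.05604741  0.19730825] [-0.70566654 -0.09363402 -1.05880898]
pink/hook changed px s8->s11 265 of 4500
button now/then [ 44. 143.  69.] [ 46. 151.  74.]
caddy_teal changed px vs start 596
remover changed px vs start 119
buffer changed px vs start 1027
jar changed px vs start 0
caddy_pink 0.81 [0.557 0.205 0.106]
caddy_pink 0.58 [ 0.455 -0.012  0.043]
caddy_teal 0.84 [ 0.454 -0.012  0.042]
remover 0.66 [ 0.674 -0.305  0.064]
buffer 0.5 [0.365 0.067 0.031]
buffer 0.41 [0.646 0.182 0.014]
jar 0.82 [0.542 0.449 0.053]
jar 0.67 [0.558 0.206 0.107]
```

Run:
```python
from look import *
a=camera('side').astype(int)
for i in range(5): b=camera('side').astype(int)
print('motion px at hook',(np.abs(a-b)[205:280,195:255].max(2)>25).sum())
hand_in()
```

```text
motion px at hook 1
the job is handed in; nothing more can be done
```

The pink caddy hangs by its handle across both prongs of the weighing hook. The green button on the white console was pressed fully down once and let up, and the job is handed in at about 29 s on the robot's clock.

**What went wrong on the way:** the first pinch closed on nothing. In the pictures the fingertips stood about 25 mm higher than the TCP reading and the text implied. I did not find out why. I went 2.5 cm lower, gripped the bar (11 mm opening) and lifted the caddy upright, weighing about 5.3 N.

**Hanging:** I brought the caddy in from the front and lowered it at 40 mm/s or less once it touched the hook. I let go when about 0.3 N or less was still on the gripper.

**Button:** the button was found by force. Contact came at a TCP height of 51 mm, also lower than the text implies. The hard stop came at about 45 mm with 11 N.

**Last checks:**
- **Caddy:** it was hanging still, with one pixel changed around the hook over 0.25 s.
- **Button:** it looks the same as before the press, so it is up.
- **Bystanders:** the detector puts the teal caddy, bottle, jar and buffer within about 2 mm of where they started. Raw pixel differences near the teal caddy and buffer were large. I put that down to the arm's shadow having moved, but did not check further.
- **Not confirmed by eye:** the 12-picture limit was reached before the press, so the press and the final scene were checked by numbers only.

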